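Complete the paint-pot tray and slide it home in its case

ROBOT

A 7-joint arm with a two-finger parallel gripper is mounted at the origin on the work surface. World frame = base frame: x ahead of the robot, y to its left, z up, the work surface at z = 0. Lengths are in m, angles in rad, forces in N, time in s.
With the tool pointing down it reaches from about 0.4 to 0.85 m from the base axis. Payload 4.4 kg.
Tool frame: the origin (TCP) lies midway between the tips of the shut fingers; the grasp point (between the pads) lies 19 mm behind it; z points along the fingers, y is the direction in which the jaws open and shut (so a half turn about z gives the same grasp; the last joint's range is limited). The gripper opens to 94 mm and grips with 3 to 60 N. Pads are 16 mm wide; open, the fingers measure 119 mm over their backs; the gripper's body (75 mm by 177 mm) begins 78 mm behind the grasp point.
Start: joints at [-1.19, 0.628, 0.038, 1.517, -0.027, 0.996, -0.02], TCP at [0.281, 0.586, 0.205] pointing down, gripper open.
Joint ranges: [-3.06, 3.06], [-0.37, 2.12], [-1.25, 1.32], [0.18, 2.47], [-1.1, 4.24], [0.23, 1.98], [-2.94, 2.94]. Speed limits (rad/s): [2.57, 2.57, 3.14, 3.14, 3.14, 3.14, 3.14].

INTERFACE

Orientations are given as a 3x3 rotation matrix whose columns are the frame's x, y, z axes.
In Python, from cell import arm gives the robot as it stands.
- The arm moves only by the shell command python3 -m jog 'ROWS' [FORCE]. ROWS is JSON, a list of rows, each a list of 7 numbers: the opening, from 0 (shut) to 1 (fully open), then the shift along the tool's x, y, z in units of 25 mm (1.0 is 25 mm), then the turn, a rotation vector about the tool's x, y, z in degrees. A call has 1 to 10 rows; each row shifts and turns the commanded pose from where the row before left it, along the tool's axes as they then stand; what a row does not reach is not made up. A row lasts 1/12 s, in which the tool goes at most 41.7 mm and 7.16 degrees, less where a joint would pass 70% of its speed; a pose out of reach is approached as far as the arm can. A call is refused whole if a number of a shift passes 1 or a number of a turn 7.16, either way. A call with a gripper value outside its range is refused whole. The fingers move at their own pace and stop on an object; FORCE is the grip in N (left out, the last holds). Time passes only in rows, so rows that do not move let the fingers close. It gives the time, the measured TCP pose, the force and the opening at its end, in the units of the state.
- arm.observe(): the state, without advancing time (a new reading comes with each control period).
- arm.capture(name): name is "scene" or "side" or "wrist"; returns (picture, depth): 400x640x3 uint8, red, green, blue; 400x640 float32, m along the optical axis (not along the pixel's ray), 0 where there is no reading.
- arm.camera_model(name): a dict with "mtx" (3x3 intrinsics, pixels), "T" (4x4, takes a point from camera to world coordinates); the wrist camera has in their place "tool_from_camera" (4x4, takes a point from camera to tool coordinates, whose origin is the TCP and whose axes are the flange's). Camera axes: x right, y down, z forward; pixel columns grow to the right and rows downward; lengths in m; the calibration is good to about 2 mm. A picture is of the moment at which its call begins: read the wrist's pose just before it. camera_model takes no time and is no camera call.
- arm.sign_off(): hands the job in, once; it reports no verdict.
The state is a dict: "time_s": time; "joint_pos": joint angles; "qvel": joint speeds; "effort": joint torques, N m; "position": TCP position; "eef_rot": TCP orientation; "force": force on the tool from outside, world axes, zero at the start; "moment": the same for the moment, N m; "finger_gap": finger opening in m.
Only numpy, scipy, OpenCV 4.12 (cv2) and the standard library are available. Lean on these libraries where they do the work, as an engineer would, in place of code of your own. Each camera call takes 0.05 s, during which the arm holds its last target.

TASK

Stand the orange paint pot in the empty middle well of the blue tray, then slide the loaded tray nose first into the empty white drawer case until its front panel is fully home against the mouth. Keep tray and pots upright with every pot in its well, and leave everything else on the bench where it is.

Things in the scene. Friction and masses are not known exactly. Their poses are not given: they have to be found in the camera images.
- tray: Loose blue open tray (drawer), 0.16 kg empty. Box part 148 long (own x, -74 to +74), 52 wide (own y, to be gripped across), walls 36 high, 3 thick, floor 3 thick; three wells in a row along x, each about 46 x 46 inside, dividers up to 21 above the underside. The +x end is the nose, tapering over its last 10 to 40 wide; the -x end carries the front panel. Origin: centre of the underside, z up.
- tray_panel (a point): Middle of the lower edge of the back face of the tray's front panel (tray x -74, at its underside; axes as the tray's). The panel is 4 thick (x -78 to -74), 64 wide, 74 high; its back face meets the rim of the case's mouth when the tray is fully home.
- tray_nose (a point): Middle of the lower edge of the tray's nose end (own x +74 of the tray, at its underside).
- tray_tab (a point): Centre of the blue pull tab on the outside of the front panel: an upright block 26 long (out from the panel, own x -104 to -78 of the tray), 14 wide (own y), 26 high (22 to 48 above the tray's underside). Can be pushed on its end or pinched from above.
- well_middle (a point): Centre of the floor of the tray's middle well, the empty one at the start (3 mm above the tray's underside, at the tray's origin). Axes as the tray's.
- well_front (a point): Centre of the floor of the well next to the front panel (tray x -48); the pink pot stands in it.
- well_nose (a point): Centre of the floor of the well at the nose (tray x +48); the teal pot stands in it.
- pot_orange: Orange screw-top paint pot, a closed upright cylinder 60 tall; body 40 in diameter, lid (top 18) 42 in diameter, about 0.09 kg; origin at the centre of its underside, z up. Starts standing alone on the bench.
- pot_pink: Pink screw-top paint pot, a closed upright cylinder 60 tall; body 40 in diameter, lid (top 18) 42 in diameter, about 0.09 kg; origin at the centre of its underside, z up. Stands in the tray's front well.
- pot_teal: Teal screw-top paint pot, a closed upright cylinder 60 tall; body 40 in diameter, lid (top 18) 42 in diameter, about 0.09 kg; origin at the centre of its underside, z up. Stands in the tray's nose well.
- case_empty: The empty one of two equal white drawer cases fixed to the bench side by side; either may be the nearer to the robot. Outside 154 long (own x), 63 wide, 79 high, clear top. One bay, open at the -x end only: 55 wide, 72 high (floor 3, roof 75 above the bench), 150 deep. Origin: centre of the underside; own +x points into the bay, z up. The mouth faces roughly to the robot's right (-y).
- case_mouth (a point): Middle of the bay's floor edge at the mouth of the empty case, 3 above the bench; own +x points straight into the bay. With the tray fully home tray_panel lies on this point, the tray's x along the case's x. While only its nose is in, the tray's rear rests on the bench, 3 lower; pushed on, it levels out on the bay floor.
- case_full: The other case, equal to case_empty in size and axes, already filled: its own blue front panel closes its mouth and its pull tab stands out 30 from the mouth. To be left alone.
- marker_pink: Loose pink-capped white paint marker, 140 long (own x), 15 thick, lying on the bench; bystander. Origin at the middle, on the bench.
- marker_black: Loose black-capped white paint marker, 140 long (own x), 15 thick, lying; bystander.
- pliers: Loose blue-handled pliers, 180 long (own x), 64 wide, 16 high, lying; bystander.
- solder_spool: Loose spool of solder wire with white flanges, 60 in diameter, 40 high, on its flat side; bystander. Origin at the centre of its underside.
- flux_tin: Loose round white tin with a pink ring on its lid, 64 in diameter, 22 high; bystander. Origin at the centre of its underside.
- brush: Loose flat brush with a wooden handle, 170 long, lying on the bench; bystander.
Not all that is in view belongs to the job. What is shaped like the pot_orange but green or yellow is not meant.

How it is judged:
By the outcome, as a careful person would: the job done as asked, in the order asked, and still so for the second after the job is handed in, with the robot touching nothing.
It also fails if it takes over 72 s, if anything falls off the work surface, if the arm or the gripper's body presses on something with over 40 N, if the wrist force passes 120 N, or if a joint passes its speed limit or range.

## Working session

There is one attempt and no reset: what is moved stays moved. The work goes in short steps, Python scripts to look and compute and a shell command to move; the robot and the scene stay as the last step left them, time stands still between calls to the robot, and variables do not carry over. Pictures are saved under pics/ and viewed, and the job is handed in when it is done.

```bash
mkdir -p pics; ls
cat > h.py <<'E'
import numpy as np, cv2
from cell import arm
def cap(n,save=None):
    s=arm.observe(); p,d=arm.capture(n); m=arm.camera_model(n)
    if n=='wrist':
        T=np.eye(4);T[:3,:3]=s['eef_rot'];T[:3,3]=s['position'];T=T@m['tool_from_camera']
    else: T=np.array(m['T'])
    np.savez(f'{n}.npz',p=p,d=d,K=m['mtx'],T=T)
    if save: cv2.imwrite(f'pics/{save}.png',p[:,:,::-1])
    return p,d,np.array(m['mtx']),T
def load(n):
    z=np.load(f'{n}.npz');return z['p'],z['d'],z['K'],z['T']
def ray(K,T,uv,z):
    uv=np.atleast_2d(uv).astype(float)
    r=np.c_[uv,np.ones(len(uv))]@np.linalg.inv(K).T@T[:3,:3].T
    return T[:3,3]+r*((z-T[2,3])/r[:,2])[:,None]
def cloud(d,K,T):
    v,u=np.mgrid[:d.shape[0],:d.shape[1]]
    P=np.stack([(u-K[0,2])/K[0,0]*d,(v-K[1,2])/K[1,1]*d,d],-1)
    return P@T[:3,:3].T+T[:3,3]
E
python3 - <<'E'
from h import *
s=arm.observe();print({k:np.round(v,3).tolist() for k,v in s.items()})
for n in('scene','side','wrist'):
    p,d,K,T=cap(n,n+'0');print(n,K.round(1).tolist(),T.round(3).tolist())
E
```

```text
pics
{'time_s': 0.0, 'joint_pos': [-1.19, 0.629, 0.038, 1.518, -0.027, 0.996, -0.02], 'qvel': [0.001, -0.001, -0.0, 0.0, -0.001, -0.001, 0.001], 'effort': [0.002, -54.973, 1.144, -18.663, -0.052, 0.024, 0.0], 'position': [0.281, 0.586, 0.205], 'eef_rot': [[-0.902, 0.432, -0.001], [0.432, 0.902, -0.002], [-0.0, -0.002, -1.0]], 'force': [-0.131, 0.421, -0.158], 'moment': [-0.081, 0.007, 0.044], 'finger_gap': 0.094}
scene [[424.4, 0.0, 321.6], [0.0, 424.4, 202.6], [0.0, 0.0, 1.0]] [[-0.452, 0.654, -0.606, 1.259], [0.892, 0.322, -0.317, 0.336], [-0.012, -0.684, -0.729, 0.914], [0.0, 0.0, 0.0, 1.0]]
side [[438.0, 0.0, 318.3], [0.0, 438.0, 201.2], [0.0, 0.0, 1.0]] [[0.682, -0.456, 0.572, -0.058], [-0.731, -0.422, 0.536, -0.632], [-0.004, -0.784, -0.621, 0.749], [0.0, 0.0, 0.0, 1.0]]
wrist [[296.7, 0.0, 318.4], [0.0, 296.7, 201.6], [0.0, 0.0, 1.0]] [[0.432, 0.871, 0.232, 0.213], [0.902, -0.417, -0.112, 0.619], [-0.001, 0.258, -0.966, 0.384], [0.0, 0.0, 0.0, 1.0]]
```

View pics/scene0.png

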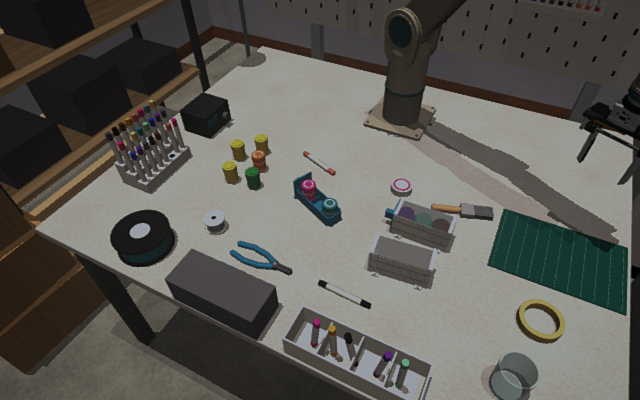

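View pics/side0.png

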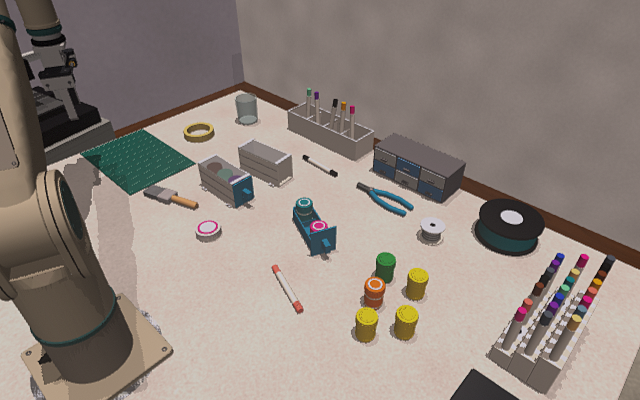

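View pics/wrist0.png

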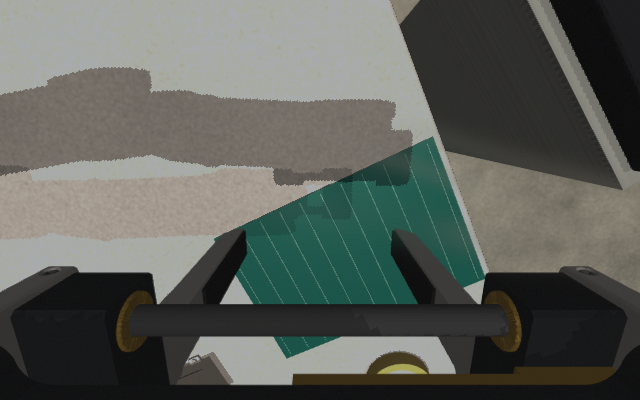

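Run:
```python
from h import *
p,d,K,T=load('scene');q=load('side')
a=cv2.resize(p[120:290,210:470],None,fx=3,fy=3,interpolation=cv2.INTER_CUBIC)
cv2.imwrite('pics/c1.png',a[:,:,::-1])
b=cv2.resize(q[0][130:350,180:440],None,fx=2.7,fy=2.7,interpolation=cv2.INTER_CUBIC)
cv2.imwrite('pics/c2.png',b[:,:,::-1])
for n in('scene','side'):
    p,d,K,T=load(n);C=cloud(d,K,T);h=cv2.cvtColor(p,cv2.COLOR_RGB2HSV)
    ok=(d>0)
    H,S,V=h[...,0],h[...,1],h[...,2]
    for nm,lo,hi in(('orange',3,14),('yellow',22,33),('green',45,75),('teal',80,92),('blue',93,112),('pink',155,175)):
        m=((H>=lo)&(H<=hi)&(S>120)&(V>60)&ok&(C[...,2]>0.005)&(C[...,2]<.1)&(C[...,1]>-.7)&(C[...,1]<.4)).astype(np.uint8)
        k,l,st,ce=cv2.connectedComponentsWithStats(m)
        for i in range(1,k):
            if st[i,4]>25:
                X=C[l==i];t=X[X[:,2]>X[:,2].max()-.006]
                print(n,nm,ce[i].round(),st[i,4],'mean',X.mean(0).round(3),'top',t.mean(0).round(3),'ext',X.min(0).round(3),X.max(0).round(3))
```

```text
scene orange [259. 160.] 169 mean [ 0.461 -0.299  0.046] top [ 0.456 -0.304  0.061] ext [ 0.392 -0.331  0.006] [ 0.477 -0.284  0.065]
scene yellow [261. 141.] 139 mean [ 0.386 -0.337  0.052] top [ 0.383 -0.34   0.063] ext [ 0.359 -0.361  0.008] [ 0.403 -0.321  0.067]
scene yellow [237. 144.] 107 mean [ 0.441 -0.392  0.06 ] top [ 0.439 -0.393  0.063] ext [ 0.417 -0.416  0.038] [ 0.459 -0.376  0.067]
scene yellow [238. 156.] 33 mean [ 0.451 -0.387  0.022] top [ 0.454 -0.387  0.034] ext [ 0.44  -0.402  0.005] [ 0.458 -0.375  0.037]
scene yellow [229. 169.] 174 mean [ 0.541 -0.353  0.05 ] top [ 0.536 -0.356  0.062] ext [ 0.515 -0.376  0.006] [ 0.559 -0.337  0.066]
scene green [252. 171.] 95 mean [ 0.527 -0.279  0.061] top [ 0.528 -0.279  0.062] ext [ 0.507 -0.299  0.058] [ 0.551 -0.26   0.066]
scene blue [319. 207.] 114 mean [ 0.542 -0.047  0.03 ] top [ 0.547 -0.041  0.039] ext [ 0.501 -0.132  0.005] [0.573 0.016 0.043]
scene blue [391. 210.] 36 mean [0.491 0.146 0.061] top [0.499 0.157 0.078] ext [0.477 0.132 0.048] [0.518 0.159 0.081]
scene blue [257. 250.] 188 mean [ 0.739 -0.13   0.0
[... 2339 characters left out ...]
 -0.136  0.014] ext [ 0.724 -0.197  0.005] [ 0.783 -0.068  0.018]
side blue [302. 222.] 74 mean [ 0.515 -0.04   0.032] top [ 0.505 -0.045  0.036] ext [ 0.479 -0.1    0.01 ] [0.557 0.014 0.04 ]
side blue [326. 242.] 51 mean [ 0.488 -0.143  0.048] top [ 0.487 -0.143  0.049] ext [ 0.478 -0.158  0.026] [ 0.507 -0.128  0.052]
side pink [207. 227.] 62 mean [0.347 0.127 0.023] top [0.347 0.127 0.023] ext [0.323 0.105 0.02 ] [0.373 0.155 0.026]
side pink [313. 226.] 46 mean [ 0.502 -0.09   0.057] top [ 0.496 -0.096  0.063] ext [ 0.483 -0.112  0.012] [ 0.554 -0.043  0.066]
side pink [318. 225.] 36 mean [ 0.506 -0.103  0.064] top [ 0.506 -0.103  0.064] ext [ 0.498 -0.113  0.062] [ 0.516 -0.093  0.067]
```

View pics/c1.png

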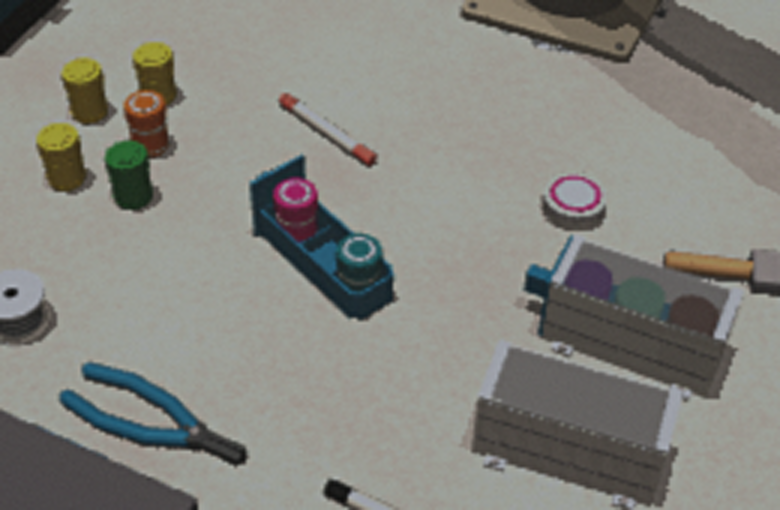

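View pics/c2.png

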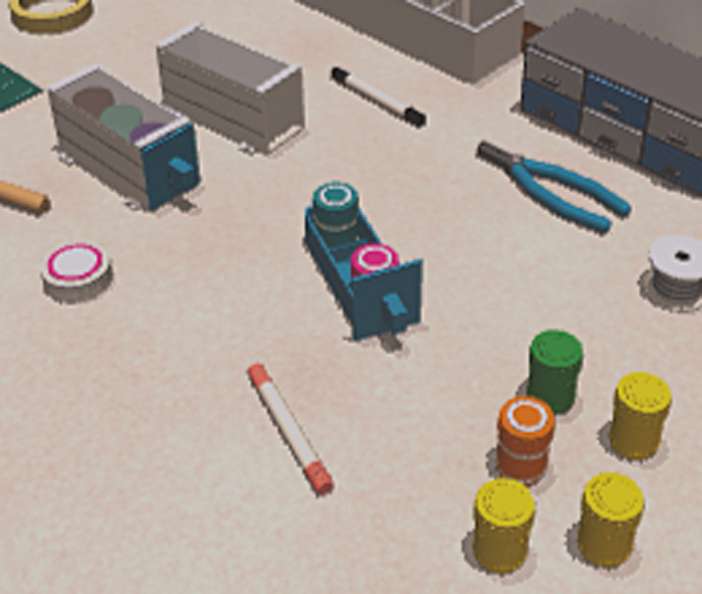

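Run:
```python
from h import *
for n in('scene','side'):
    p,d,K,T=load(n);C=cloud(d,K,T)
    X=C[(d>0)];
    for nm,zl,zh in(('top',.070,.085),('pan',.066,.082)):
        bx=(.4,.8,.05,.42) if nm=='top' else (.42,.6,-.2,-.05)
        Y=X[(X[:,0]>bx[0])&(X[:,0]<bx[1])&(X[:,1]>bx[2])&(X[:,1]<bx[3])&(X[:,2]>zl)&(X[:,2]<zh)]
        g=np.zeros((400,400),np.uint8)
        ij=((Y[:,:2]-[bx[0],bx[2]])*1000).astype(int);g[ij[:,0],ij[:,1]]=255
        g=cv2.morphologyEx(g,cv2.MORPH_CLOSE,np.ones((9,9)))
        k,l,st,ce=cv2.connectedComponentsWithStats(g)
        for i in range(1,k):
            if st[i,4]>60:
                q=Y[l[ij[:,0],ij[:,1]]==i];r=cv2.minAreaRect(q[:,:2].astype(np.float32)*1000)
                print(n,nm,len(q),np.round(r[0],1),np.round(r[1],1),round(r[2],1),q[:,2].mean().round(4), cv2.boxPoints(r).round().tolist())
```

```text
scene top 1250 [486.5 233.7] [ 67.5 158. ] 0.3 0.0797 [[452.0, 313.0], [453.0, 155.0], [521.0, 155.0], [520.0, 313.0]]
scene top 1492 [621.6 223. ] [ 68.1 153.6] 5.7 0.0796 [[580.0, 296.0], [595.0, 143.0], [663.0, 150.0], [648.0, 303.0]]
scene pan 56 [ 492.7 -126.6] [ 7.7 63. ] 66.6 0.0724 [[462.0, -118.0], [520.0, -143.0], [523.0, -136.0], [465.0, -111.0]]
side top 909 [487.2 231.6] [ 66.9 161.7] 1.1 0.0788 [[452.0, 312.0], [455.0, 150.0], [522.0, 151.0], [519.0, 313.0]]
side top 751 [624.6 220.9] [ 70.7 158.3] 4.5 0.0786 [[583.0, 297.0], [596.0, 139.0], [666.0, 145.0], [654.0, 303.0]]
side pan 98 [ 493.7 -130. ] [ 7.8 63.4] 66.8 0.0712 [[463.0, -121.0], [521.0, -146.0], [524.0, -139.0], [466.0, -114.0]]
```

```bash
python3 -m jog '[[1,-0.95,-0.4,-0.1,0,0,0],[1,-0.95,-0.4,-0.1,0,0,0],[1,-0.95,-0.4,-0.1,0,0,0],[1,-0.95,-0.4,-0.1,0,0,0],[1,-0.95,-0.4,-0.1,0,0,0],[1,-0.95,-0.4,-0.1,0,0,0],[1,-0.95,-0.4,-0.1,0,0,0],[1,-0.95,-0.4,-0.1,0,0,0],[1,-0.95,-0.4,-0.1,0,0,0],[1,-0.95,-0.4,-0.1,0,0,0]]'
python3 -m jog '[[1,-0.95,-0.4,-0.1,0,0,0],[1,-0.95,-0.4,-0.1,0,0,0],[1,-0.95,-0.4,-0.1,0,0,0],[1,-0.95,-0.4,-0.1,0,0,0],[1,-0.95,-0.4,-0.1,0,0,0],[1,-0.95,-0.4,-0.1,0,0,0],[1,-0.95,-0.4,-0.1,0,0,0],[1,0,0,0,0,0,7],[1,0,0,0,0,0,7],[1,0,0,0,0,0,7]]'
python3 -m jog '[[1,0,0,0,0,0,7],[1,0,0,0,0,0,7],[1,0,0,0,0,0,7],[1,0,0,0,0,0,7],[1,0,0,0,0,0,7],[1,0,0,0,0,0,7],[1,0,0,0,0,0,7],[1,0,0,0,0,0,7],[1,0,0,0,0,0,7],[1,0,0,0,0,0,4]]'
```

```text
time_s: 0.98
position: [0.4524, 0.3922, 0.2304]
eef_rot: [[-0.902, 0.432, -0.0], [0.432, 0.902, -0.0], [0.0, -0.001, -1.0]]
force: [0.3, 0.6, -0.6]
finger_gap: 0.0937
time_s: 1.82
position: [0.5717, 0.2576, 0.2476]
eef_rot: [[-0.682, 0.732, -0.001], [0.732, 0.682, -0.0], [0.0, -0.001, -1.0]]
force: [-0.1, 0.9, -0.6]
finger_gap: 0.0938
time_s: 2.65
position: [0.5712, 0.2585, 0.2476]
eef_rot: [[0.405, 0.914, -0.001], [0.914, -0.405, -0.0], [-0.001, -0.0, -1.0]]
force: [-0.3, -0.1, 0.4]
finger_gap: 0.094
```

```bash
python3 -m jog '[[1,-1,0.88,0,0,0,0],[1,-1,0.88,0,0,0,0],[1,-1,0.88,0,0,0,0],[1,-1,0.88,0,0,0,0],[1,-1,0.88,0,0,0,0],[1,0,0,0,0,0,0]]'
python3 - <<'E'
from h import *
cap('wrist','w1')
E
```

```text
time_s: 3.15
position: [0.6238, 0.0899, 0.2483]
eef_rot: [[0.41, 0.912, 0.002], [0.912, -0.41, -0.006], [-0.005, 0.004, -1.0]]
force: [-0.5, -1.1, -0.1]
finger_gap: 0.0938
```

View pics/w1.png

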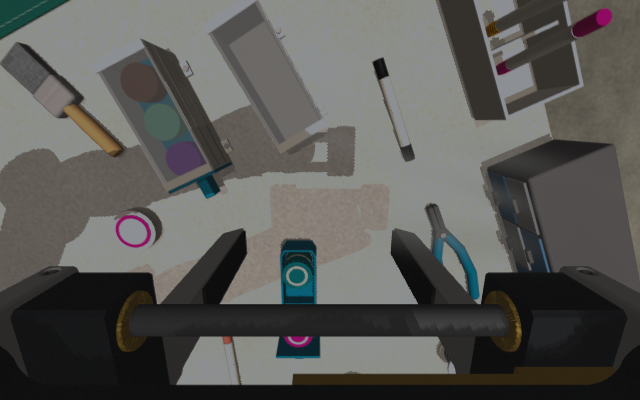

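Run:
```python
from h import *
p,d,K,T=load('wrist');C=cloud(d,K,T)
m=(d>0)&(C[...,2]>.07)&(C[...,2]<.09)&(C[...,0]>.56)&(C[...,0]<.69)&(C[...,1]>.1)&(C[...,1]<.33)
print(m.sum())
X=C[m];r=cv2.minAreaRect(X[:,:2].astype(np.float32)*1000);print(r,X[:,2].mean())
v,u=np.nonzero(m);print(cv2.boxPoints(cv2.minAreaRect(np.c_[u,v].astype(np.float32))))
a=cv2.resize(p[0:170,190:350],None,fx=4.5,fy=3.5,interpolation=cv2.INTER_CUBIC)
a=cv2.resize(p[0:170,190:350],None,fx=3.5,fy=3.5,interpolation=cv2.INTER_CUBIC)
cv2.imwrite('pics/c3.png',a[:,:,::-1])
m2=cv2.resize((m*255).astype(np.uint8)[0:170,190:350],None,fx=3.5,fy=3.5);cv2.imwrite('pics/c4.png',m2)
```

```text
8712
((623.2933959960938, 224.3212890625), (63.147361755371094, 154.3715057373047), 5.914779186248779) 0.07962007280559548
[[200.91176   22.852943]
 [252.8235    -8.294117]
 [331.70587  123.17646 ]
 [279.79413  154.32352 ]]
```

View pics/c3.png

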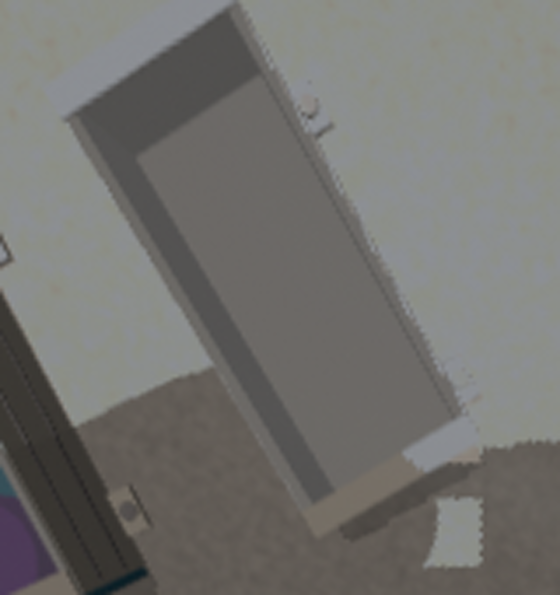

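View pics/c4.png

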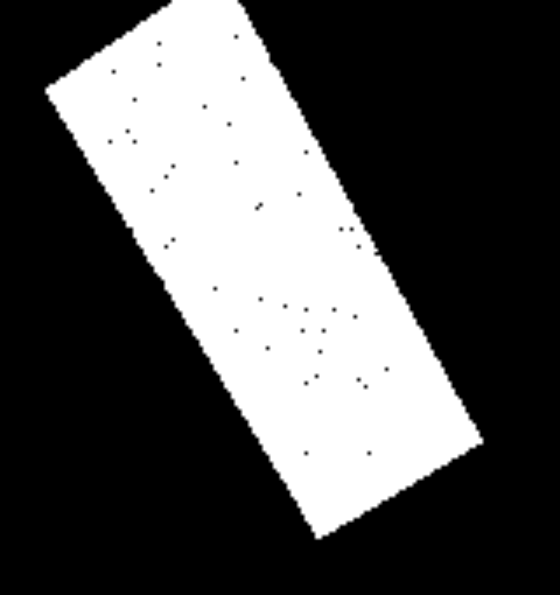

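```bash
python3 -m jog '[[1,-0.96,0,0,0,0,0],[1,-0.96,0,0,0,0,0],[1,-0.96,0,0,0,0,0],[1,-0.96,0,0,0,0,0],[1,-0.96,0,0,0,0,0],[1,-0.96,0,0,0,0,0],[1,-0.96,0,0,0,0,0],[1,-0.96,0,0,0,0,0],[1,-0.96,0,0,0,0,0],[1,0,0,0,0,0,0]]'
python3 - <<'E'
from h import *
cap('wrist','w2')
E
```

```text
time_s: 4.03
position: [0.5335, -0.1022, 0.2483]
eef_rot: [[0.405, 0.914, -0.001], [0.914, -0.405, -0.002], [-0.002, -0.0, -1.0]]
force: [-0.3, -0.9, 0.1]
finger_gap: 0.0941
```

View pics/w2.png

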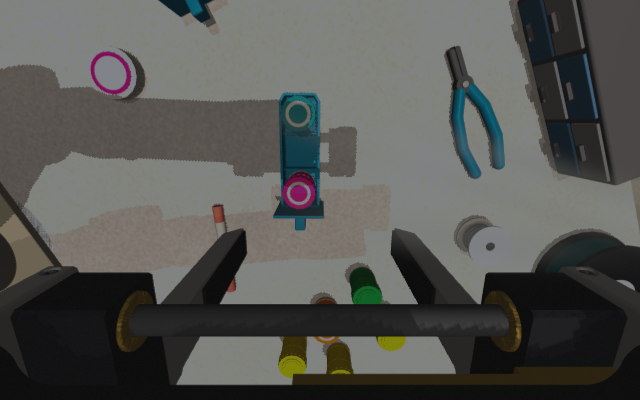

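```bash
cat > tray.py <<'E'
from h import *
def tray(p,d,K,T,c,yaw,rad=.14):
    C=cloud(d,K,T);a=np.radians(yaw);R=np.array([[np.cos(a),np.sin(a)],[-np.sin(a),np.cos(a)]])
    L=(C[...,:2]-c)@R.T;z=C[...,2]
    ok=(d>0)&(abs(L[...,0])<.12)&(abs(L[...,1])<.045)
    hs=cv2.cvtColor(p,cv2.COLOR_RGB2HSV);H,S=hs[...,0],hs[...,1]
    blue=(H>88)&(H<115)&(S>90)
    out={}
    m=ok&(z>.030)&(z<.041)&blue&(abs(L[...,0])<.08)
    X=C[m][:,:2].astype(np.float32)*1000;out['rim']=cv2.minAreaRect(X)
    m=ok&(z>.066)&(z<.082)&(L[...,0]<-.06);X=C[m][:,:2].astype(np.float32)*1000
    if len(X)>5:out['panel']=cv2.minAreaRect(X)
    for n,lo,hi in(('pink',155,178),('teal',80,95),('orange',2,14)):
        m=ok&(z>.056)&(z<.072)&(H>=lo)&(H<=hi)&(S>80)
        if m.sum()>10:
            (cx,cy),r=cv2.minEnclosingCircle(C[m][:,:2].astype(np.float32)*1000);out[n]=(round(cx,1),round(cy,1),round(r,1),C[m][:,2].max().round(4))
    return out
E
python3 - <<'E'
from tray import *
p,d,K,T=load('wrist')
for k,v in tray(p,d,K,T,np.array([.525,-.058]),66.6).items():print(k,v)
C=cloud(d,K,T);z=C[...,2];h=cv2.cvtColor(p,cv2.COLOR_RGB2HSV)
m=(z>.055)&(z<.07)&(C[...,0]>.42)&(C[...,0]<.5)&(C[...,1]<-.25)&(h[...,0]<16)&(h[...,1]>100);print(m.sum());X=C[m];print(X.min(0),X.max(0))
E
```

```text
rim ((522.406494140625, -57.01494598388672), (148.34677124023438, 57.03653335571289), 66.12850189208984)
panel ((493.8036804199219, -126.70669555664062), (4.304554462432861, 62.983333587646484), 66.04071044921875)
pink (505.6, -101.2, 21.5, np.float64(0.067))
teal (545.1, -14.2, 21.5, np.float64(0.0662))
18
[ 0.43674416 -0.32558367  0.05964248] [ 0.46423496 -0.31006817  0.06203256]
```

```bash
python3 -m jog '[[1,-1,-0.14,0,0,0,4.5],[1,-1,-0.14,0,0,0,0],[1,-1,-0.14,0,0,0,0],[1,-1,-0.14,0,0,0,0],[1,-1,-0.14,0,0,0,0],[1,-1,-0.14,0,0,0,0],[1,-1,-0.14,0,0,0,0],[1,-1,-0.14,0,0,0,0],[1,-1,-0.14,0,0,0,0],[1,-1,-0.14,0,0,0,0]]'
python3 -m jog '[[1,0,0,0,0,0,7],[1,0,0,0,0,0,7],[1,0,0,0,0,0,7],[1,0,0,0,0,0,7],[1,0,0,0,0,0,6],[1,0,0,0,0,0,6],[1,0,0,0,0,0,0]]'
python3 - <<'E'
from h import *
p,d,K,T=cap('wrist','w3')
C=cloud(d,K,T);z=C[...,2];h=cv2.cvtColor(p,cv2.COLOR_RGB2HSV)
m=(z>.055)&(z<.07)&(C[...,0]>.42)&(C[...,0]<.5)&(C[...,1]<-.25)&(C[...,1]>-.35)&(h[...,0]<18);print(m.sum());X=C[m]
print(cv2.minEnclosingCircle(X[:,:2].astype(np.float32)*1000),X[:,2].mean())
E
```

```text
time_s: 4.92
position: [0.3897, -0.3023, 0.2478]
eef_rot: [[0.468, 0.884, 0.001], [0.884, -0.468, 0.001], [0.001, 0.0, -1.0]]
force: [-0.2, -0.5, -0.1]
finger_gap: 0.094
time_s: 5.5
position: [0.3904, -0.3015, 0.2476]
eef_rot: [[0.928, 0.373, -0.0], [0.373, -0.928, 0.001], [0.0, -0.001, -1.0]]
force: [0.6, -0.6, 0.0]
finger_gap: 0.0938
127
((454.8299255371094, -306.1222229003906), 21.32349395751953) 0.06005498020740694
```

View pics/w3.png

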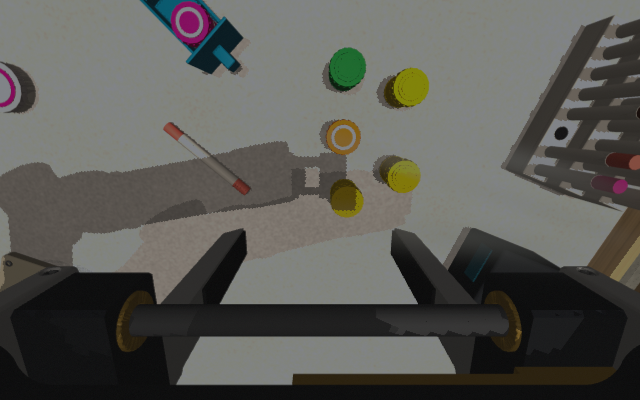

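```bash
python3 -m jog '[[0.72,0.77,0.38,0,0,0,0],[0.72,0.77,0.38,0,0,0,0],[0.72,0.78,0.37,0,0,0,0],[0.72,0,0,0.92,0,0,0],[0.72,0,0,0.92,0,0,0],[0.72,0,0,0.92,0,0,0],[0.72,0,0,0.92,0,0,0],[0.72,0,0,0.92,0,0,0],[0.72,0,0,0,0,0,0]]'
python3 -m jog '[[0.72,0,0,0,0,0,0]]'
```

```text
time_s: 6.3
position: [0.4518, -0.3046, 0.1291]
eef_rot: [[0.926, 0.377, -0.006], [0.377, -0.926, 0.005], [-0.003, -0.007, -1.0]]
force: [0.2, -0.2, 0.3]
finger_gap: 0.0677
time_s: 6.38
position: [0.4531, -0.3067, 0.1323]
eef_rot: [[0.927, 0.375, -0.002], [0.375, -0.927, 0.002], [-0.001, -0.002, -1.0]]
force: [0.9, -0.3, 0.4]
finger_gap: 0.0677
```

```bash
python3 -m jog '[[0.72,0.07,0,0.9,0,0,0],[0.72,0,0,0.9,0,0,0],[0.72,0,0,0.8,0,0,0],[0.72,0,0,0.6,0,0,0],[0.72,0,0,0.4,0,0,0],[0.72,0,0,0.2,0,0,0],[0.72,0,0,0,0,0,0],[0.72,0,0,0,0,0,0]]'
```

```text
time_s: 7.05
position: [0.4555, -0.3077, 0.0389]
eef_rot: [[0.928, 0.373, 0.001], [0.373, -0.928, -0.001], [0.001, 0.001, -1.0]]
force: [-0.5, 0.4, 0.5]
finger_gap: 0.0677
```

```bash
python3 -m jog '[[0.3,0,0,0,0,0,0],[0.3,0,0,0,0,0,0],[0.3,0,0,0,0,0,0],[0.3,0,0,0,0,0,0],[0.3,0,0,0,0,0,0],[0.3,0,0,0,0,0,0]]' 20
```

```text
time_s: 7.55
position: [0.455, -0.3073, 0.0383]
eef_rot: [[0.928, 0.373, 0.001], [0.373, -0.928, -0.0], [0.0, 0.0, -1.0]]
force: [-0.8, 0.5, 2.5]
finger_gap: 0.0415
```

```bash
python3 -m jog '[[0.3,0,0,-0.5,0,0,0],[0.3,0,0,-0.9,0,0,0],[0.3,0,0,-0.9,0,0,0],[0.3,0,0,-0.9,0,0,0],[0.3,0,0,-0.8,0,0,0],[0.3,0,0,0,0,0,-7],[0.3,0,0,0,0,0,-7],[0.3,0,0,0,0,0,-7],[0.3,0,0,0,0,0,-7],[0.3,0,0,0,0,0,-7]]'
python3 -m jog '[[0.3,0,0,0,0,0,-7],[0.3,0,0,0,0,0,-2],[0.3,0,0,0,0,0,0]]'
```

```text
time_s: 8.38
position: [0.4546, -0.3069, 0.1379]
eef_rot: [[0.541, 0.841, -0.0], [0.841, -0.541, 0.0], [-0.0, -0.0, -1.0]]
force: [0.5, -0.6, -0.5]
finger_gap: 0.0413
time_s: 8.63
position: [0.4544, -0.3071, 0.1379]
eef_rot: [[0.408, 0.913, -0.0], [0.913, -0.408, 0.001], [0.0, -0.0, -1.0]]
force: [-0.1, 0.5, -0.3]
finger_gap: 0.0415
```

```bash
python3 -m jog '[[0.3,0.9,-0.14,0,0,0,0],[0.3,0.95,-0.14,0,0,0,0],[0.3,0.95,-0.14,0,0,0,0],[0.3,0.95,-0.14,0,0,0,0],[0.3,0.95,-0.14,0,0,0,0],[0.3,0.95,-0.14,0,0,0,0],[0.3,0.95,-0.14,0,0,0,0],[0.3,0.95,-0.14,0,0,0,0],[0.3,0.95,-0.14,0,0,0,0],[0.3,0.95,-0.14,0,0,0,0]]'
python3 -m jog '[[0.3,0.7,-0.1,0,0,0,0],[0.3,0,0,0,0,0,0],[0.3,0,0,0,0,0,0]]'
python3 - <<'E'
from tray import *
cap('wrist','w4')
for n in('scene','side'):
    p,d,K,T=cap(n,n+'4');x=(270,150) if n=='scene' else (270,150)
    cv2.imwrite(f'pics/{n}4c.png',cv2.resize(p[x[1]:x[1]+110,x[0]:x[0]+100],None,fx=5,fy=5,interpolation=cv2.INTER_CUBIC)[:,:,::-1])
E
```

```text
time_s: 9.47
position: [0.5193, -0.076, 0.1378]
eef_rot: [[0.41, 0.912, -0.0], [0.912, -0.41, -0.0], [-0.0, -0.0, -1.0]]
force: [-0.5, 0.6, -0.4]
finger_gap: 0.0416
time_s: 9.72
position: [0.5241, -0.0596, 0.1377]
eef_rot: [[0.407, 0.913, -0.001], [0.913, -0.407, -0.0], [-0.0, -0.0, -1.0]]
force: [0.8, -0.2, -0.6]
finger_gap: 0.0416
```

View pics/w4.png

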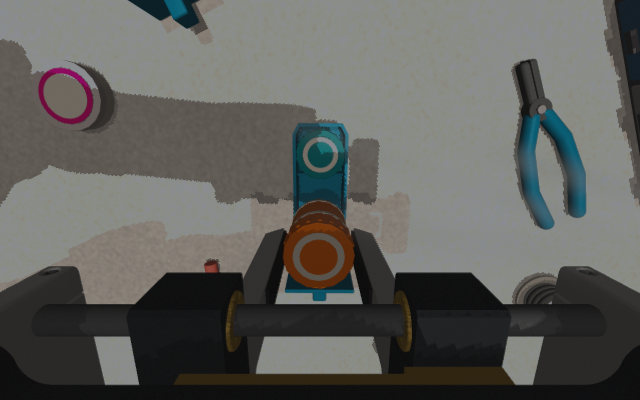

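View pics/side4c.png

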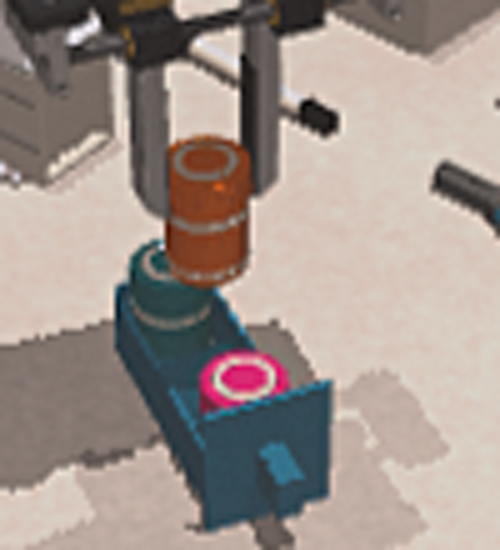

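View pics/scene4c.png

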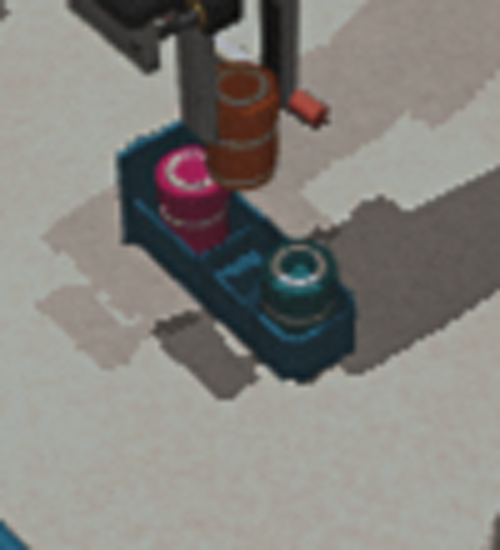

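Run:
```python
from h import *
p,d,K,T=load('wrist');C=cloud(d,K,T);h=cv2.cvtColor(p,cv2.COLOR_RGB2HSV)
def c(m):
    X=C[m];print(m.sum(),cv2.minEnclosingCircle(X[:,:2].astype(np.float32)*1000),X[:,2].mean())
z=C[...,2];v,u=np.mgrid[:400,:640]
c((z>.152)&(z<.175)&(u>270)&(u<370)&(v>200)&(h[...,0]<18)&(h[...,1]>80))
c((z>.056)&(z<.072)&(u>290)&(u<350)&(v<190)&(v>120))
m=(z>.066)&(z<.08)&(v>275)&(v<300)&(u>280)&(u<360);
if m.sum()>5:print(cv2.minAreaRect(C[m][:,:2].astype(np.float32)*1000))
```

```text
3179 ((523.9606323242188, -57.951560974121094), 21.988954544067383) 0.1597557502770146
1916 ((544.9530639648438, -14.269672393798828), 21.642152786254883) 0.06373871475455557
((493.956298828125, -126.94189453125), (5.431863307952881, 63.62438201904297), 65.26199340820312)
```

```bash
python3 -m jog '[[0.3,0.03,0,0.6,0,0,0],[0.3,0,0,0.8,0,0,0],[0.3,0,0,0.8,0,0,0],[0.3,0,0,0.6,0,0,0],[0.3,0,0,0.4,0,0,0],[0.3,0,0,0.3,0,0,0],[0.3,0,0,0.2,0,0,0],[0.3,0,0,0.1,0,0,0],[0.3,0,0,0,0,0,0],[0.3,0,0,0,0,0,0]]'
```

```text
time_s: 10.7
position: [0.5249, -0.0597, 0.0434]
eef_rot: [[0.409, 0.913, 0.001], [0.913, -0.409, -0.0], [0.0, 0.001, -1.0]]
force: [1.0, -0.4, -1.1]
finger_gap: 0.0414
```

```bash
python3 -m jog '[[0.3,0,0,0.05,0,0,0],[0.3,0,0,0.03,0,0,0],[0.3,0,0,0,0,0,0],[0.3,0,0,0,0,0,0]]'
```

```text
time_s: 11.03
position: [0.5249, -0.0595, 0.0413]
eef_rot: [[0.408, 0.913, 0.001], [0.913, -0.408, -0.0], [0.0, 0.001, -1.0]]
force: [0.1, -1.0, 1.8]
finger_gap: 0.0417
```

```bash
python3 -m jog '[[0.78,0,0,0,0,0,0],[0.78,0,0,0,0,0,0],[0.78,0,0,0,0,0,0],[0.78,0,0,0,0,0,0]]'
python3 - <<'E'
from h import *
cap('wrist','w5')
o=[]
for n in('scene','side'):
    p,d,K,T=cap(n)
    o.append(cv2.resize(p[150:260,270:370],None,fx=4,fy=4,interpolation=cv2.INTER_CUBIC)[:,:,::-1])
cv2.imwrite('pics/five.png',np.hstack(o))
E
```

```text
time_s: 11.37
position: [0.5244, -0.0595, 0.041]
eef_rot: [[0.408, 0.913, -0.0], [0.913, -0.408, 0.0], [-0.0, -0.0, -1.0]]
force: [0.5, -0.2, 0.3]
finger_gap: 0.0647
```

View pics/five.png

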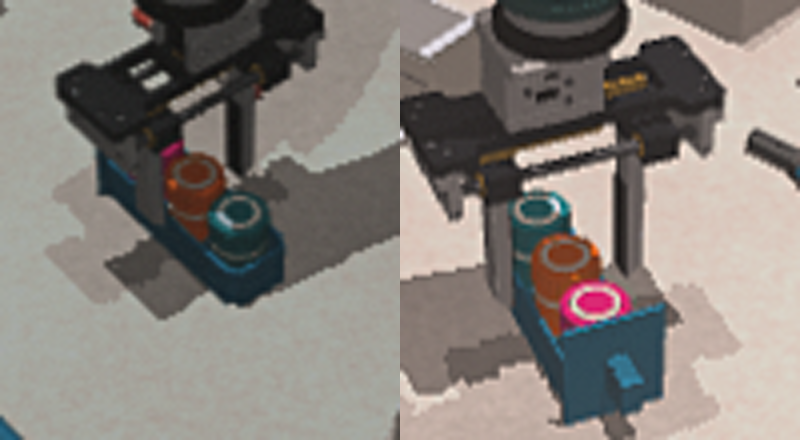

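View pics/w5.png

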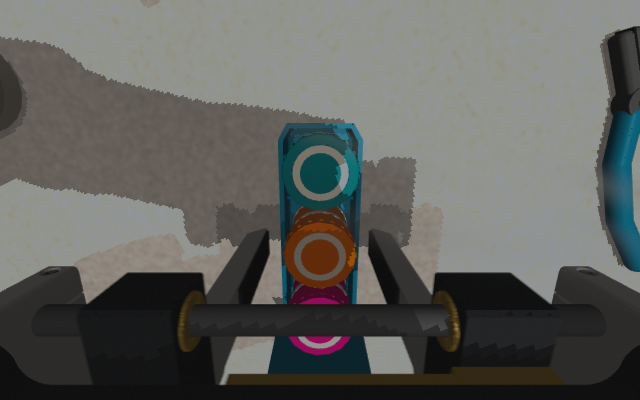

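```bash
python3 -m jog '[[0.78,-0.16,0,0.3,0,0,0],[0.78,0,0,0.4,0,0,0],[0.78,0,0,0.35,0,0,0],[0.78,0,0,0.2,0,0,0],[0.78,0,0,0.1,0,0,0],[0.78,0,0,0,0,0,0]]'
python3 -m jog '[[0.3,0,0,0,0,0,0],[0.3,0,0,0,0,0,0],[0.3,0,0,0,0,0,0],[0.3,0,0,0,0,0,0],[0.3,0,0,0,0,0,0],[0.3,0,0,0,0,0,0]]' 40
```

```text
time_s: 12.02
position: [0.5222, -0.0631, 0.0062]
eef_rot: [[0.408, 0.913, -0.002], [0.913, -0.408, 0.0], [-0.0, -0.002, -1.0]]
force: [-0.4, -0.7, 1.0]
finger_gap: 0.0735
time_s: 12.52
position: [0.5233, -0.0632, 0.0075]
eef_rot: [[0.408, 0.913, 0.001], [0.913, -0.408, -0.0], [0.0, 0.001, -1.0]]
force: [1.4, 0.2, 2.5]
finger_gap: 0.0521
```

```bash
python3 -m jog '[[0.3,0,0,-0.15,0,0,0],[0.3,0,0,-0.25,0,0,0],[0.3,0,0,-0.25,0,0,0],[0.3,0,0,-0.1,0,0,0],[0.3,0,0,0,0,0,-6],[0.3,0,0,0,0,0,-6],[0.3,0,0,0,0,0,-6],[0.3,0,0,0,0,0,-6],[0.3,0,0,0,0,0,-6],[0.3,0,0,0,0,0,0]]'
python3 - <<'E'
from h import *
o=[]
for n in('scene','side'):
    p,d,K,T=cap(n)
    o.append(cv2.resize(p[140:260,270:370],None,fx=4,fy=4,interpolation=cv2.INTER_CUBIC)[:,:,::-1])
cv2.imwrite('pics/six.png',np.hstack(o))
s=arm.observe();print(s['force'],s['position'],np.degrees(np.arctan2(s['eef_rot'][1][0],s['eef_rot'][0][0])))
E
```

```text
time_s: 13.35
position: [0.5227, -0.0633, 0.0262]
eef_rot: [[-0.105, 0.994, -0.0], [0.994, 0.105, 0.0], [0.0, 0.0, -1.0]]
force: [0.3, -1.4, -4.3]
finger_gap: 0.0518
[ 0.32847151 -0.13712717 -4.76462094] [ 0.52273724 -0.06326379  0.02613064] 95.7139484241749
```

View pics/six.png

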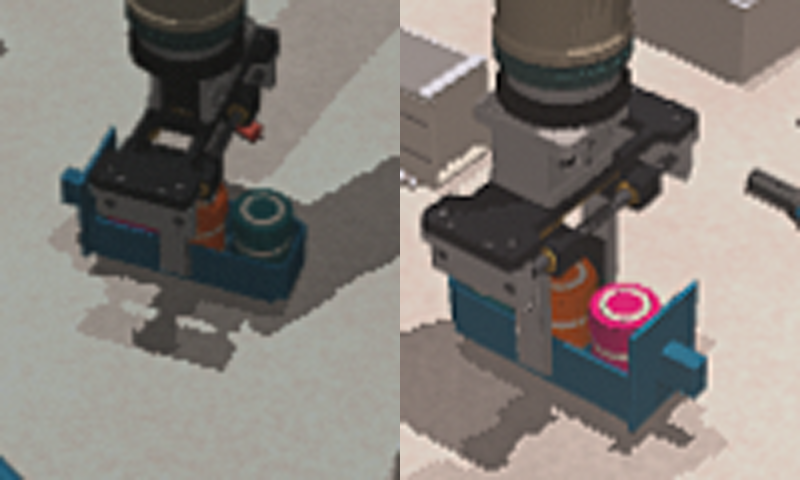

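```bash
python3 -m jog '[[0.3,0.3,0.5,0,0,0,0],[0.3,0.55,0.8,0,0,0,0],[0.3,0.6,0.86,0,0,0,0],[0.3,0.6,0.86,0,0,0,0],[0.3,0.6,0.86,0,0,0,0],[0.3,0.5,0.8,0,0,0,0],[0.3,0.35,0.5,0,0,0,0],[0.3,0,0,0,0,0,0],[0.3,0,0,0,0,0,0],[0.3,0,0,0,0,0,0]]'
python3 - <<'E'
from h import *
s=arm.observe();print(s['force'],s['position'],np.degrees(np.arctan2(s['eef_rot'][1][0],s['eef_rot'][0][0])))
p,d,K,T=cap('wrist','w7')
C=cloud(d,K,T);z=C[...,2]
m=(d>0)&(z>.07)&(z<.09)&(C[...,0]>.56)&(C[...,0]<.69)&(C[...,1]>.125)&(C[...,1]<.33)
print(cv2.minAreaRect(C[m][:,:2].astype(np.float32)*1000))
o=[]
for n,x,y in(('scene',320,170),('side',200,120)):
    p,d,K,T=cap(n)
    o.append(cv2.resize(p[y:y+120,x:x+130],None,fx=3,fy=3,interpolation=cv2.INTER_CUBIC)[:,:,::-1])
cv2.imwrite('pics/sev.png',np.hstack(o))
E
```

```text
time_s: 14.28
position: [0.6413, 0.0363, 0.0255]
eef_rot: [[-0.101, 0.995, -0.002], [0.995, 0.101, -0.001], [-0.001, -0.002, -1.0]]
force: [0.3, -0.6, -5.2]
finger_gap: 0.0519
[ 0.33400706 -0.57904938 -5.21837836] [0.64126183 0.03633047 0.02550281] 95.80257537152713
((630.5930786132812, 151.374755859375), (63.71249771118164, 9.08683967590332), 5.7914838790893555)
```

View pics/w7.png

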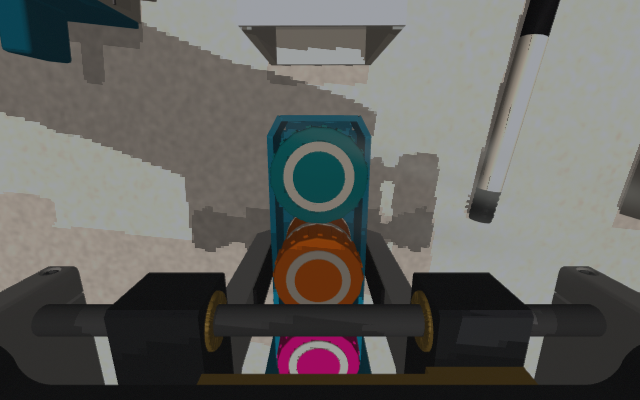

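View pics/sev.png

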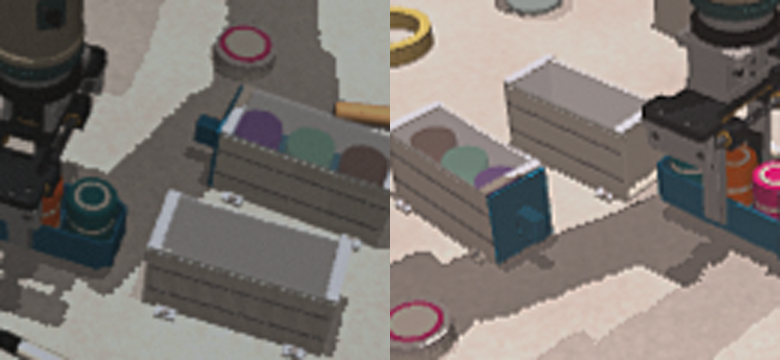

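```bash
python3 -m jog '[[0.3,0,0.044,0.15,0,0,0],[0.3,0,0,0.2,0,0,0],[0.3,0,0,0.1,0,0,0],[0.3,0,0,0,0,0,0],[0.3,0.3,0,0,0,0,0],[0.3,0.3,0,0,0,0,0],[0.3,0.25,0,0,0,0,0],[0.3,0,0,0,0,0,0],[0.3,0,0,0,0,0,0]]'
python3 - <<'E'
from h import *
s=arm.observe();print(s['force'],s['position'],np.degrees(np.arctan2(s['eef_rot'][1][0],s['eef_rot'][0][0])))
p,d,K,T=cap('wrist','w8')
p,d,K,T=cap('side')
cv2.imwrite('pics/s8.png',cv2.resize(p[110:230,200:330],None,fx=5,fy=5,interpolation=cv2.INTER_CUBIC)[:,:,::-1])
E
```

```text
time_s: 15.18
position: [0.6415, 0.0599, 0.0148]
eef_rot: [[-0.105, 0.994, 0.0], [0.994, 0.105, 0.001], [0.001, 0.0, -1.0]]
force: [-0.0, 0.1, -3.6]
finger_gap: 0.0518
[-0.02077473  0.06191888 -3.58422039] [0.64151072 0.05993007 0.01483465] 96.01423454581517
```

View pics/w8.png

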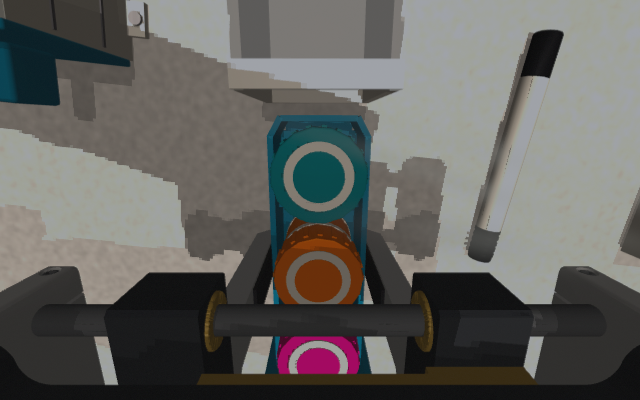

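View pics/s8.png

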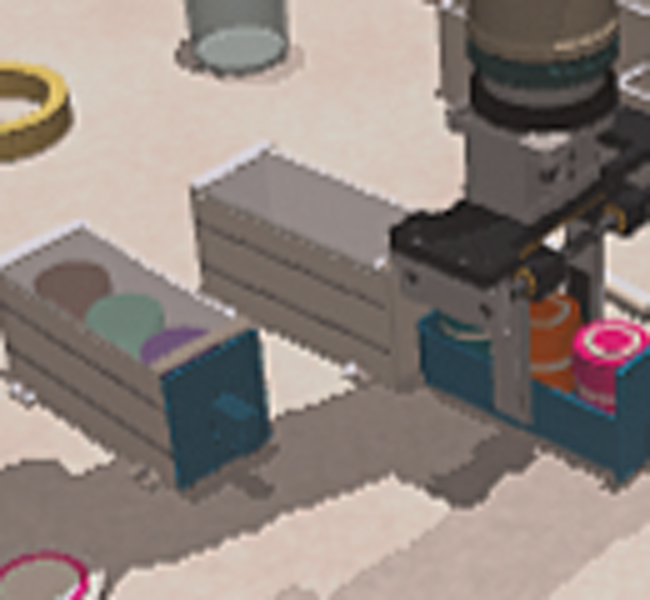

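```bash
python3 -m jog '[[0.3,0,0,0,0,0,0],[0.3,0,0,0,0,0,0]]'
python3 - <<'E'
from h import *
for i in range(3):
    s=arm.observe();print(s['position'].round(4) if hasattr(s['position'],'round') else s['position'],np.degrees(np.arctan2(s['eef_rot'][1][0],s['eef_rot'][0][0])))
    p,d,K,T=cap('wrist')
    C=cloud(d,K,T);z=C[...,2]
    R=np.array(s['eef_rot']);P=np.array(s['position'])
    m=(d>0)&(z>.07)&(z<.09)&(C[...,0]>.56)&(C[...,0]<.69)&(C[...,1]>.14)&(C[...,1]<.33)
    r=cv2.minAreaRect(C[m][:,:2].astype(np.float32)*1000)
    print(r)
    L=(C-P)@R  # tool coords
    X=L[m];b=X[(X[:,0]<X[:,0].min()+.02)];print('case in tool y',(b[:,1].min()+b[:,1].max())/2,b[:,1].max()-b[:,1].min(), X[:,0].min())
    h=cv2.cvtColor(p,cv2.COLOR_RGB2HSV)
    t=(d>0)&(abs(L[...,1])<.04)&(z>.034)&(z<.05)&(L[...,0]>.02)&(L[...,0]<.09)&(h[...,0]>88)&(h[...,0]<115)&(h[...,1]>90)
    X=L[t];print('tray',[( X[(X[:,0]>a)&(X[:,0]<a+.02)][:,1].min(),X[(X[:,0]>a)&(X[:,0]<a+.02)][:,1].max()) for a in(.02,.04)],X[:,0].max())
E
```

```text
time_s: 15.45
position: [0.6416, 0.0578, 0.0148]
eef_rot: [[-0.102, 0.995, 0.0], [0.995, 0.102, -0.0], [-0.0, 0.0, -1.0]]
force: [-0.5, 0.2, -4.9]
finger_gap: 0.0517
[0.6416 0.0578 0.0148] 95.86370559648539
((629.7112426757812, 160.59010314941406), (63.581092834472656, 26.906801223754883), 5.873047828674316)
case in tool y -0.001347207326537798 0.06356966500765433 0.08994891649437274
tray [(np.float64(-0.026237900175286866), np.float64(0.025907167672616322)), (np.float64(-0.026233834210595965), np.float64(0.025901500153944212))] 0.07958469664913068
[0.6416 0.0579 0.0148] 95.86362680639695
((629.593017578125, 160.58203125), (63.92958450317383, 26.929140090942383), 5.859735012054443)
case in tool y -0.0013601179140987681 0.06375421635025678 0.08988123206426812
tray [(np.float64(-0.026273884421565374), np.float64(0.02591740730458281)), (np.float64(-0.026191482904752015), np.float64(0.025874441024599078))] 0.07959680352462968
[0.6416 0.058  0.0147] 95.86933350387832
((629.669189453125, 160.69973754882812), (63.55936050415039, 27.057851791381836), 5.905339241027832)
case in tool y -0.0013843658604897197 0.06350357632768691 0.08980806257963969
tray [(np.float64(-0.02630516207404934), np.float64(0.025939761734085017)), (np.float64(-0.02607031124210248), np.float64(0.02588019875434716))] 0.07957545902611719
```

```bash
python3 -m jog '[[0.3,0,-0.048,0,0,0,0],[0.3,0.2,0,0,0,0,0],[0.3,0.3,0,0,0,0,0],[0.3,0.3,0,0,0,0,0],[0.3,0.1,0,0,0,0,0],[0.3,0,0,0,0,0,0],[0.3,0,0,0,0,0,0]]'
python3 - <<'E'
from h import *
s=arm.observe();print(s['force'],s['position'],np.degrees(np.arctan2(s['eef_rot'][1][0],s['eef_rot'][0][0])))
p,d,K,T=cap('wrist','w9')
C=cloud(d,K,T);z=C[...,2]
R=np.array(s['eef_rot']);P=np.array(s['position'])
m=(d>0)&(z>.07)&(z<.09)&(C[...,0]>.56)&(C[...,0]<.69)&(C[...,1]>.14)&(C[...,1]<.33)
L=(C-P)@R
X=L[m];b=X[(X[:,0]<X[:,0].min()+.02)];print('case in tool y',(b[:,1].min()+b[:,1].max())/2,b[:,1].max()-b[:,1].min(), X[:,0].min())
E
```

```text
time_s: 16.18
position: [0.638, 0.0813, 0.0147]
eef_rot: [[-0.104, 0.995, -0.0], [0.995, 0.104, -0.0], [-0.0, -0.0, -1.0]]
force: [-0.6, -0.8, -3.6]
finger_gap: 0.0518
[-0.59615631 -0.78978343 -3.6208152 ] [0.63796768 0.0812544  0.01470211] 95.96464498464971
case in tool y -2.4005857241528317e-05 0.06334627640383096 0.05720326767613658
```

View pics/w9.png

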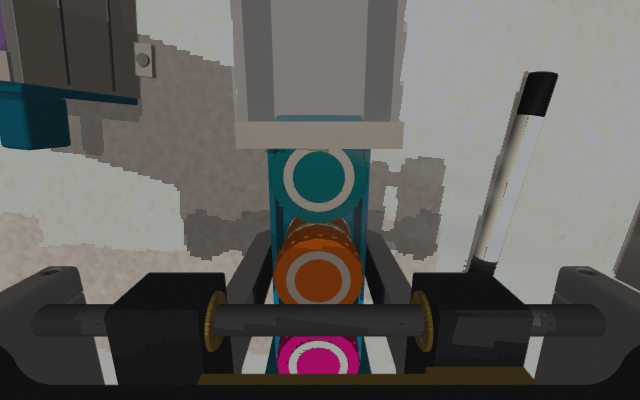

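```bash
python3 -m jog '[[0.3,0.2,0,0,0,0,0],[0.3,0.35,0,0,0,0,0],[0.3,0.4,0,0,0,0,0],[0.3,0.4,0,0,0,0,0],[0.3,0.3,0,0,0,0,0],[0.3,0.15,0,0,0,0,0],[0.3,0,0,0,0,0,0],[0.3,0,0,0,0,0,0]]'
python3 - <<'E'
from h import *
s=arm.observe();print(s['force'],s['position'],np.degrees(np.arctan2(s['eef_rot'][1][0],s['eef_rot'][0][0])))
p,d,K,T=cap('wrist','w10')
p,d,K,T=cap('side')
cv2.imwrite('pics/s10.png',cv2.resize(p[110:230,200:330],None,fx=5,fy=5,interpolation=cv2.INTER_CUBIC)[:,:,::-1])
E
```

```text
time_s: 16.9
position: [0.6333, 0.1256, 0.0147]
eef_rot: [[-0.104, 0.995, -0.0], [0.995, 0.104, -0.0], [-0.0, -0.0, -1.0]]
force: [0.1, -0.4, -5.3]
finger_gap: 0.0519
[ 0.09295926 -0.40816146 -5.29160864] [0.63331772 0.12564001 0.01467646] 95.94325883250713
```

View pics/w10.png

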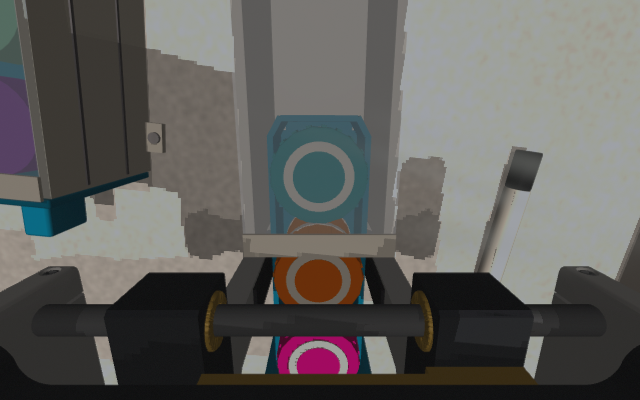

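View pics/s10.png

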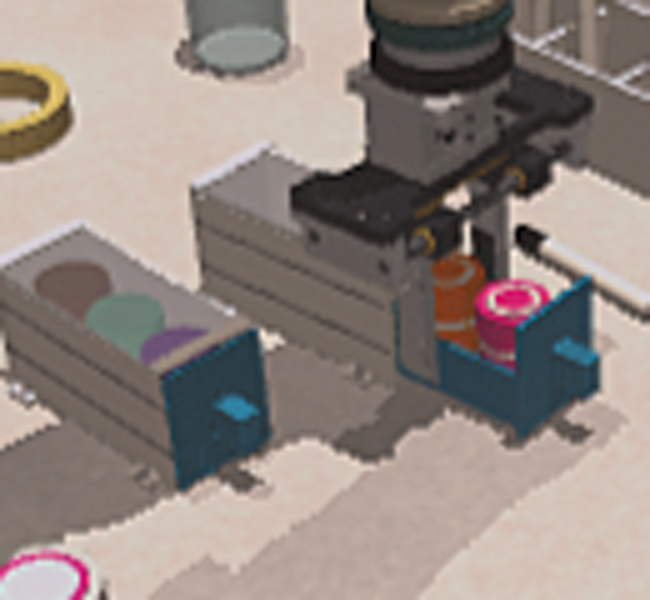

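```bash
python3 -m jog '[[0.3,0,0,0.1,0,0,0],[0.3,0,0,0.08,0,0,0],[0.3,0,0,0,0,0,0],[0.3,0,0,0,0,0,0]]'
python3 -m jog '[[0.6,0,0,0,0,0,0],[0.65,0,0,0,0,0,0],[0.7,0,0,0,0,0,0],[0.75,0,0,0,0,0,0],[0.75,0,0,0,0,0,0],[0.75,0,0,0,0,0,0]]'
python3 -m jog '[[0.75,0,0,-0.6,0,0,0],[0.75,0,0,-0.9,0,0,0],[0.75,0,0,-0.9,0,0,0],[0.75,0,0,-0.9,0,0,0],[0.75,0,0,-0.9,0,0,0],[0.75,-0.6,0,0,0,0,0],[0.75,-0.9,0,0,0,0,0],[0.75,-0.9,0,0,0,0,0],[0.75,-0.9,0,0,0,0,0]]'
python3 -m jog '[[0.45,-0.9,0,0,0,0,0],[0.45,-0.9,0,0,0,0,0],[0.45,-0.9,0,0,0,0,0],[0.45,0,0,0,0,0,0],[0.45,0,0,0,0,0,0]]'
python3 - <<'E'
from h import *
p,d,K,T=cap('wrist','w11')
p,d,K,T=cap('side')
cv2.imwrite('pics/s11.png',cv2.resize(p[110:230,200:330],None,fx=5,fy=5,interpolation=cv2.INTER_CUBIC)[:,:,::-1])
E
```

```text
time_s: 17.33
position: [0.6337, 0.1246, 0.0105]
eef_rot: [[-0.102, 0.995, 0.0], [0.995, 0.102, -0.0], [-0.0, 0.0, -1.0]]
force: [-0.3, -1.0, -0.1]
finger_gap: 0.052
time_s: 17.83
position: [0.6335, 0.1256, 0.0103]
eef_rot: [[-0.103, 0.995, 0.0], [0.995, 0.103, 0.0], [0.0, 0.0, -1.0]]
force: [-0.1, -0.3, 0.4]
finger_gap: 0.0705
time_s: 18.58
position: [0.6416, 0.0419, 0.1147]
eef_rot: [[-0.103, 0.995, -0.001], [0.995, 0.103, -0.0], [-0.0, -0.001, -1.0]]
force: [-0.3, 0.0, -0.6]
finger_gap: 0.0706
time_s: 19.0
position: [0.6483, -0.0262, 0.1146]
eef_rot: [[-0.099, 0.995, -0.001], [0.995, 0.099, -0.001], [-0.001, -0.001, -1.0]]
force: [-0.7, -0.1, -0.4]
finger_gap: 0.0433
```

View pics/w11.png

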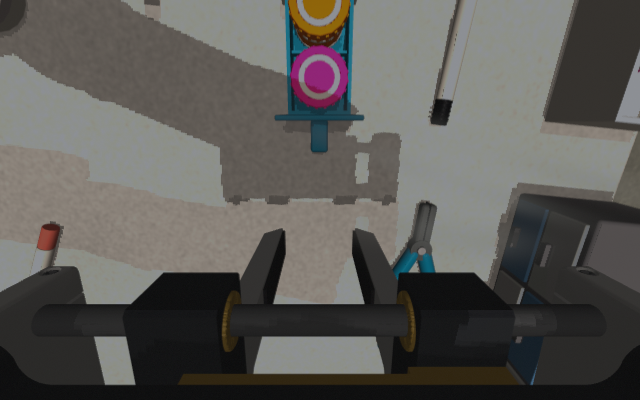

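View pics/s11.png

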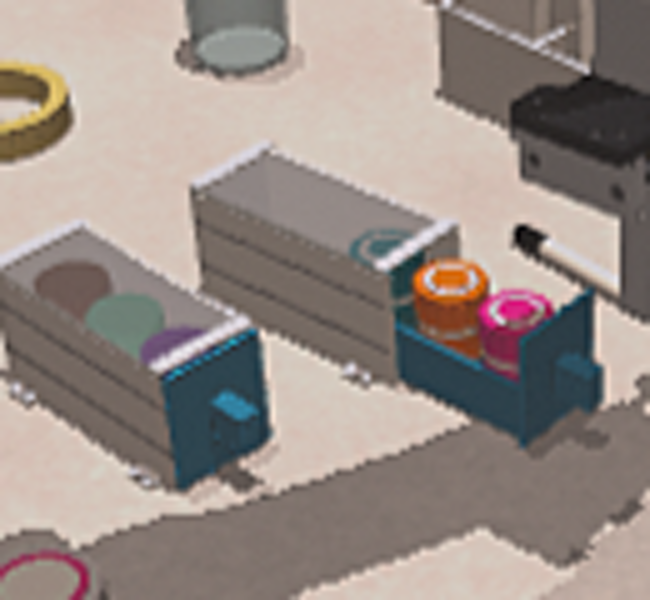

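Run:
```python
from h import *
p,d,K,T=load('wrist');C=cloud(d,K,T);z=C[...,2];h=cv2.cvtColor(p,cv2.COLOR_RGB2HSV)
s=arm.observe();R=np.array(s['eef_rot']);P=np.array(s['position']);print(P)
L=(C-P)@R
v,u=np.mgrid[:400,:640]
m=(d>0)&(u>290)&(u<350)&(v>120)&(v<165)&(z>.035)&(z<.06)
X=L[m];print('tab tool',X.min(0)*1000,X.max(0)*1000,C[m][:,2].mean())
m=(d>0)&(u>265)&(u<375)&(v>100)&(v<130)&(z>.066)&(z<.085)
print('panel',L[m].min(0)*1000,L[m].max(0)*1000,C[m][:,2].mean(),cv2.minAreaRect(C[m][:,:2].astype(np.float32)*1000))
```

```text
[ 0.64844431 -0.0225191   0.11462575]
tab tool [48.568353   -6.52290491 64.55176679] [73.40065725  6.73807354 69.70783758] 0.04789873638631123
panel [ 73.84646894 -31.4176959   38.19943484] [77.64369396 31.58933864 45.39866977] 0.07388079669508284 ((640.6519775390625, 52.88080596923828), (63.011478424072266, 3.557857036590576), 5.673497676849365)
```

```bash
python3 -m jog '[[0.45,0.6,0,0,0,0,0],[0.45,0.9,0,0,0,0,0],[0.45,0.8,0,0,0,0,0],[0.45,0,0,0.7,0,0,0],[0.45,0,0,0.8,0,0,0],[0.45,0,0,0.8,0,0,0],[0.45,0,0,0.7,0,0,0],[0.45,0,0,0.5,0,0,0],[0.45,0,0,0.3,0,0,0],[0.45,0,0,0.1,0,0,0]]'
python3 -m jog '[[0.45,0,0,0,0,0,0],[0.45,0,0,0,0,0,0]]'
```

```text
time_s: 19.93
position: [0.642, 0.0351, 0.0164]
eef_rot: [[-0.104, 0.995, -0.002], [0.995, 0.104, 0.001], [0.001, -0.002, -1.0]]
force: [0.4, 0.1, 0.1]
finger_gap: 0.0426
time_s: 20.1
position: [0.6435, 0.0338, 0.0184]
eef_rot: [[-0.103, 0.995, 0.001], [0.995, 0.103, 0.0], [0.0, 0.001, -1.0]]
force: [-0.3, 0.3, 0.2]
finger_gap: 0.0423
```

```bash
python3 -m jog '[[0.05,0,0,0,0,0,0],[0.05,0,0,0,0,0,0],[0.05,0,0,0,0,0,0],[0.05,0,0,0,0,0,0],[0.05,0,0,0,0,0,0],[0.05,0,0,0,0,0,0]]' 40
python3 -m jog '[[0.05,0.1,0,0,0,0,0],[0.05,0.2,0,0,0,0,0],[0.05,0.2,0,0,0,0,0],[0.05,0.1,0,0,0,0,0],[0.05,0,0,0,0,0,0]]'
```

```text
time_s: 20.6
position: [0.6431, 0.0334, 0.018]
eef_rot: [[-0.103, 0.995, 0.0], [0.995, 0.103, 0.0], [0.0, 0.0, -1.0]]
force: [0.5, -0.0, 1.0]
finger_gap: 0.0138
time_s: 21.02
position: [0.6423, 0.0468, 0.0184]
eef_rot: [[-0.102, 0.995, 0.002], [0.995, 0.102, -0.002], [-0.002, 0.002, -1.0]]
force: [0.3, -4.5, 3.6]
finger_gap: 0.0136
```

```bash
python3 -m jog '[[0.05,0.15,0,-0.03,0,0,0],[0.05,0.25,0,-0.03,0,0,0],[0.05,0.25,0,-0.03,0,0,0],[0.05,0.25,0,-0.02,0,0,0],[0.05,0.25,0,-0.01,0,0,0],[0.05,0.25,0,0,0,0,0],[0.05,0.2,0,0,0,0,0],[0.05,0,0,0,0,0,0]]'
python3 - <<'E'
from h import *
p,d,K,T=cap('wrist','w12')
p,d,K,T=cap('side')
cv2.imwrite('pics/s12.png',cv2.resize(p[110:230,200:330],None,fx=5,fy=5,interpolation=cv2.INTER_CUBIC)[:,:,::-1])
E
```

```text
time_s: 21.68
position: [0.6365, 0.091, 0.0202]
eef_rot: [[-0.105, 0.994, -0.001], [0.994, 0.105, 0.002], [0.002, -0.001, -1.0]]
force: [-0.5, 1.1, -4.6]
finger_gap: 0.0133
```

View pics/w12.png

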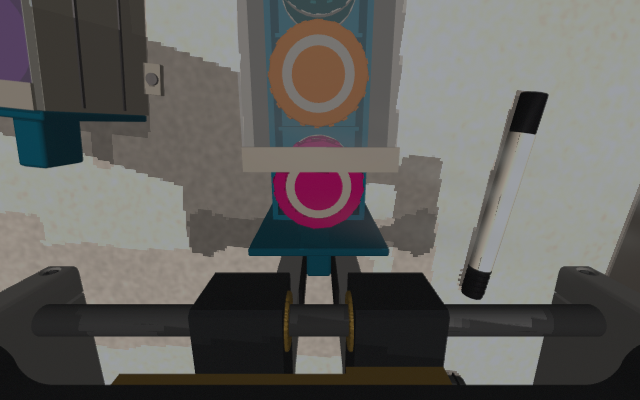

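View pics/s12.png

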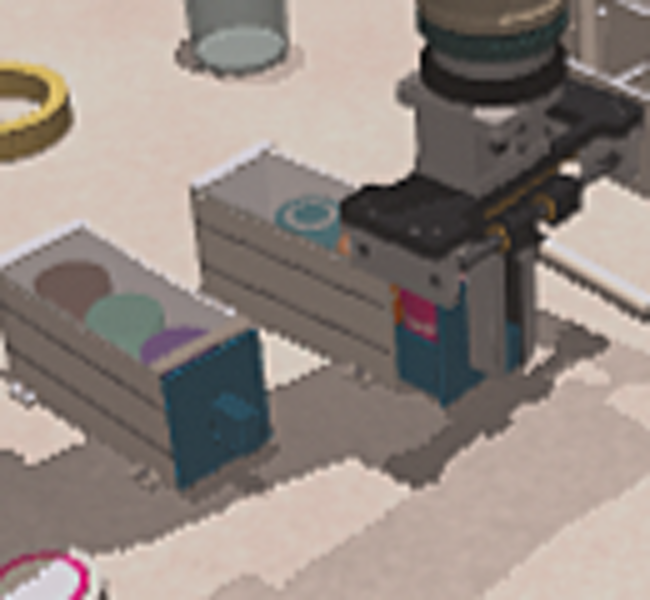

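```bash
python3 -m jog '[[0.05,0.1,0,0,0,0,0],[0.05,0.2,0,-0.01,0,0,0],[0.05,0.2,0,-0.01,0,0,0],[0.05,0.2,0,-0.01,0,0,0],[0.05,0.2,0,0,0,0,0],[0.05,0.15,0,0,0,0,0],[0.05,0.1,0,0,0,0,0],[0.05,0,0,0,0,0,0]]'
```

```text
time_s: 22.45
position: [0.6341, 0.118, 0.0214]
eef_rot: [[-0.104, 0.995, -0.0], [0.995, 0.104, 0.001], [0.001, -0.0, -1.0]]
force: [-0.5, 0.8, -5.2]
finger_gap: 0.0137
```

```bash
python3 -m jog '[[0.05,0.08,0,0,0,0,0],[0.05,0.08,0,0,0,0,0],[0.05,0.06,0,0,0,0,0],[0.05,0,0,0,0,0,0]]'
python3 -m jog '[[0.05,0.04,0,0,0,0,0],[0.05,0.04,0,0,0,0,0],[0.05,0,0,0,0,0,0]]'
python3 - <<'E'
from h import *
p,d,K,T=cap('wrist','w13')
E
```

```text
time_s: 22.78
position: [0.6337, 0.1227, 0.0214]
eef_rot: [[-0.103, 0.995, -0.0], [0.995, 0.103, 0.0], [0.0, -0.0, -1.0]]
force: [0.8, -0.2, -4.7]
finger_gap: 0.0135
time_s: 23.03
position: [0.6336, 0.1243, 0.0215]
eef_rot: [[-0.103, 0.995, 0.0], [0.995, 0.103, 0.0], [0.0, 0.0, -1.0]]
force: [-0.7, -0.1, -4.6]
finger_gap: 0.0139
```

View pics/w13.png

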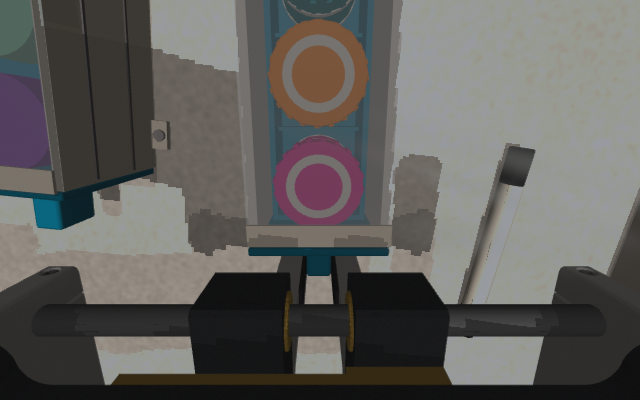

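Nearly home: the panel is at row 250, the rim ends at row 247. I'll push gently until I feel contact.

```bash
python3 -m jog '[[0.05,0.05,0,0,0,0,0],[0.05,0.03,0,0,0,0,0],[0.05,0,0,0,0,0,0]]'
python3 -m jog '[[0.05,0.05,0,0,0,0,0],[0.05,0.03,0,0,0,0,0],[0.05,0,0,0,0,0,0]]'
```

```text
time_s: 23.33
position: [0.6335, 0.1245, 0.0215]
eef_rot: [[-0.102, 0.995, 0.0], [0.995, 0.102, -0.002], [-0.002, 0.0, -1.0]]
force: [0.6, -3.9, -4.2]
finger_gap: 0.0136
time_s: 23.58
position: [0.6334, 0.1256, 0.0218]
eef_rot: [[-0.102, 0.995, 0.0], [0.995, 0.102, -0.003], [-0.003, 0.0, -1.0]]
force: [0.7, -6.7, -2.6]
finger_gap: 0.0138
```

```bash
python3 -m jog '[[0.05,0.06,0,0,0,0,0],[0.05,0.04,0,0,0,0,0],[0.05,0,0,0,0,0,0]]'
python3 -m jog '[[0.2,0,0,0,0,0,0],[0.3,0,0,0,0,0,0],[0.4,0,0,0,0,0,0],[0.4,0,0,0,0,0,0]]'
python3 -m jog '[[0.4,-0.04,0,-0.3,0,0,0],[0.4,0,0,-0.8,0,0,0],[0.4,0,0,-0.9,0,0,0],[0.4,0,0,-0.9,0,0,0],[0.4,-0.9,0,0,0,0,0],[0.4,-0.9,0,0,0,0,0],[0.4,-0.9,0,0,0,0,0],[0.4,-0.4,0,0,0,0,0],[0.4,0,0,0,0,0,0]]'
python3 - <<'E'
from h import *
p,d,K,T=cap('wrist','w14')
s=arm.observe();R=np.array(s['eef_rot']);P=np.array(s['position']);L=(cloud(d,K,T)-P)@R
C=cloud(d,K,T);z=C[...,2]
m=(d>0)&(z>.066)&(z<.085)&(abs(C[...,0]-.632)<.04)&(C[...,1]>.12)&(C[...,1]<.33)
h=cv2.cvtColor(p,cv2.COLOR_RGB2HSV);b=(h[...,1]>90)&(h[...,0]>85)
a=np.radians(95.88);e=np.array([np.cos(a),np.sin(a)])
X=C[m&b&(z>.07)];q=(X[:,:2]-[.6312,.1477])@e;q=q[q<.01];print('panel along',len(q),q.min()*1e3,q.max()*1e3)
X=C[m&~b&(z>.0765)];q=(X[:,:2]-[.6312,.1477])@e;print('case along',len(q),q.min()*1e3,q.max()*1e3)
o=[]
for n,x,y in(('scene',360,190),('side',200,110)):
    p,d,K,T=cap(n,n+'14')
    o.append(cv2.resize(p[y:y+110,x:x+110],None,fx=3.6,fy=3.6,interpolation=cv2.INTER_CUBIC)[:,:,::-1])
cv2.imwrite('pics/f14.png',np.hstack(o))
E
```

```text
time_s: 23.83
position: [0.6335, 0.1256, 0.0218]
eef_rot: [[-0.1, 0.995, 0.001], [0.995, 0.1, -0.006], [-0.006, 0.0, -1.0]]
force: [0.1, -8.8, -2.4]
finger_gap: 0.0134
time_s: 24.17
position: [0.6332, 0.1325, 0.0219]
eef_rot: [[-0.104, 0.995, 0.001], [0.995, 0.104, 0.002], [0.002, 0.001, -1.0]]
force: [-0.0, -0.5, 0.3]
finger_gap: 0.0349
time_s: 24.92
position: [0.6415, 0.0491, 0.0948]
eef_rot: [[-0.098, 0.995, 0.001], [0.995, 0.098, -0.002], [-0.002, 0.001, -1.0]]
force: [-0.3, 0.1, 0.5]
finger_gap: 0.038
panel along 860 -4.408840539088744 -0.03317459740018738
case along 6057 -4.244606045859584 45.530338837146495
```

View pics/w14.png

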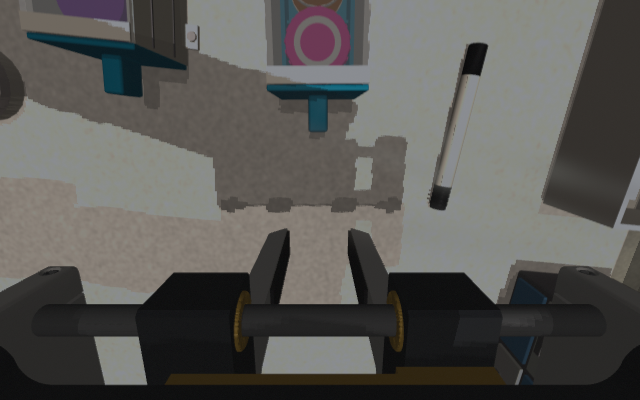

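View pics/f14.png

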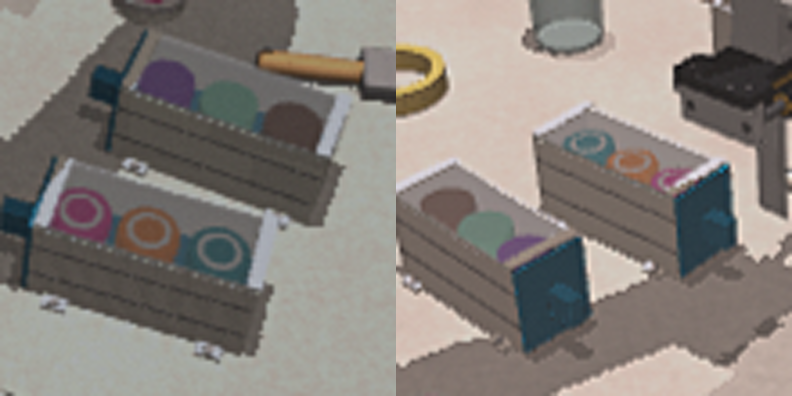

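```bash
python3 -m jog '[[0,0,0,0.6,0,0,0],[0,0,0,0.8,0,0,0],[0,0,0,0.7,0,0,0],[0,0,0,0.5,0,0,0],[0,0,0,0.2,0,0,0],[0,0.3,0,0,0,0,0],[0,0.5,0,0,0,0,0],[0,0.5,0,0,0,0,0],[0,0.5,0,0,0,0,0],[0,0.3,0,0,0,0,0]]'
python3 -m jog '[[0,0.1,0,0,0,0,0],[0,0,0,0,0,0,0],[0,0,0,0,0,0,0]]'
```

```text
time_s: 25.9
position: [0.6359, 0.1071, 0.0248]
eef_rot: [[-0.106, 0.994, 0.002], [0.994, 0.106, -0.0], [-0.001, 0.002, -1.0]]
force: [0.6, -10.8, 1.2]
finger_gap: 0.0005
time_s: 26.15
position: [0.6359, 0.107, 0.0248]
eef_rot: [[-0.103, 0.995, 0.001], [0.995, 0.103, -0.001], [-0.001, 0.001, -1.0]]
force: [-0.5, -3.4, 2.6]
finger_gap: 0.0003
```

```bash
python3 -m jog '[[0,0.15,0,0,0,0,0],[0,0.15,0,0,0,0,0],[0,0,0,0,0,0,0]]'
python3 -m jog '[[0,-0.5,0,0,0,0,0],[0,-0.8,0,0,0,0,0],[0,-0.8,0,-0.4,0,0,0],[0,-0.8,0,-0.8,0,0,0],[0,-0.5,0,-0.8,0,0,0],[0,0,0,-0.8,0,0,0],[0,0,0,-0.4,0,0,0],[0,0,0,0,0,0,0]]'
python3 - <<'E'
from h import *
p,d,K,T=cap('wrist','w15')
C=cloud(d,K,T);z=C[...,2]
m=(d>0)&(z>.066)&(z<.085)&(abs(C[...,0]-.632)<.04)&(C[...,1]>.12)&(C[...,1]<.33)
h=cv2.cvtColor(p,cv2.COLOR_RGB2HSV);b=(h[...,1]>90)&(h[...,0]>85)
a=np.radians(95.88);e=np.array([np.cos(a),np.sin(a)])
X=C[m&b&(z>.07)];q=(X[:,:2]-[.6312,.1477])@e;X=X[q<.01];q=q[q<.01];print('panel along',len(q),q.min()*1e3,q.max()*1e3,X[:,2].max(),cv2.minAreaRect(X[:,:2].astype(np.float32)*1000))
for n in('scene','side'):
    p,d,K,T=cap(n,n+'15')
E
```

```text
time_s: 26.4
position: [0.6358, 0.1069, 0.0248]
eef_rot: [[-0.099, 0.995, 0.002], [0.995, 0.099, -0.009], [-0.009, 0.001, -1.0]]
force: [0.5, -14.6, 3.6]
finger_gap: 0.0002
time_s: 27.07
position: [0.645, 0.0316, 0.1064]
eef_rot: [[-0.104, 0.995, 0.004], [0.995, 0.104, 0.002], [0.002, 0.005, -1.0]]
force: [0.9, 1.3, -0.2]
finger_gap: 0.0007
panel along 849 -4.522580448643824 -0.233087008773591 0.07975540326161676 ((631.2127685546875, 145.36477661132812), (63.25718688964844, 4.287765026092529), 5.741544246673584)
```

View pics/scene15.png

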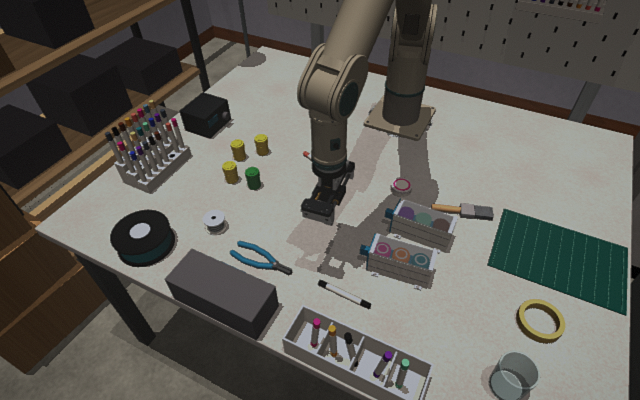

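View pics/side15.png

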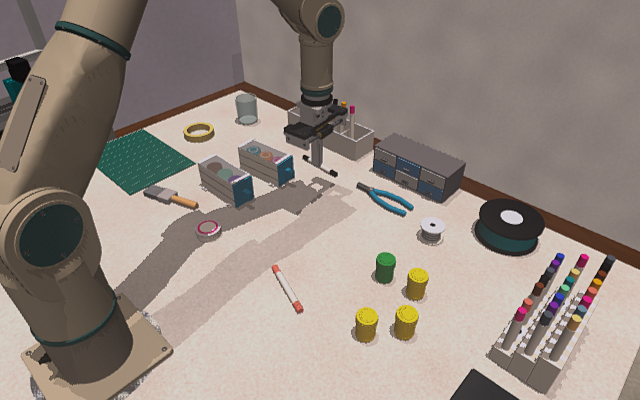

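View pics/w15.png

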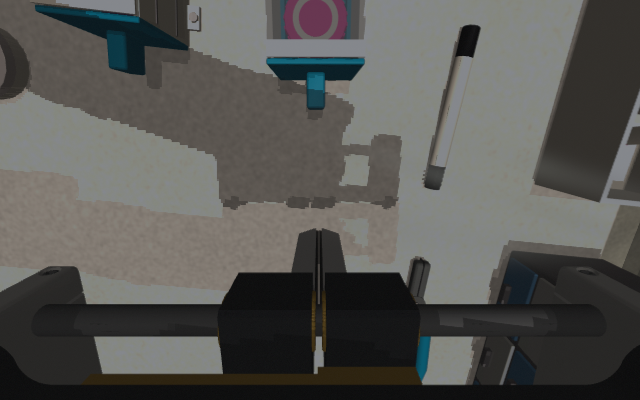

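```bash
python3 -m jog '[[0,0,0,-0.3,0,0,0],[0,0,0,0,0,0,0],[0,0,0,0,0,0,0]]'; python3 -c "
from cell import arm
print(arm.sign_off())"
```

```text
time_s: 27.47
position: [0.6432, 0.0305, 0.1112]
eef_rot: [[-0.103, 0.995, -0.0], [0.995, 0.103, 0.0], [0.0, -0.0, -1.0]]
force: [-1.4, -0.4, -0.8]
finger_gap: 0.0004
the job is handed in; nothing more can be done
None
```

The orange pot is in the middle well and the loaded tray is fully home in the empty case. I handed the job in at 27.5 s, with the gripper clear of everything.

I set the pot down in the well first. I then lifted the tray by its side walls, put its nose into the mouth and slid it in by the pull tab. Last, I pushed on the end of the tab with the shut fingers.

- **Panel against the mouth:** in the last wrist picture its back face is within about 0.2 mm of the mouth, and its top reads about 0.08 m high, so the tray is sitting level on the bay floor. A final push of about 15 N did not move it.
- **Pots:** the pink, orange and teal pots are visible upright in their wells through the clear top.
- **Everything else on the bench:** the markers, pliers, spool, tin, brush, the green and yellow pots and the full case look where they started. I compared these by eye in the pictures, without measuring each one.

No check failed. One thing disagreed: after the first sideways correction the tray was still about 1.2 mm off the case's centre line. I measured again and corrected it before the nose went in.

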